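Put the pipette tips away

ROBOT

A 6-joint arm with a two-finger parallel gripper is mounted at the origin on a cart in front of the work surface, level with it; the furniture and walls round the work are solid. World frame = base frame: x ahead of the robot, y to its left, z up, the work surface at z = 0. Lengths are in m, angles in rad, forces in N, time in s.
With the tool pointing down it reaches from about 0.375 to 0.9 m from the base axis. Payload 3.1 kg.
Tool frame: the origin (TCP) lies at the very end of the fingers, on their centre line; the grasp point (between the pads) lies 19 mm behind it (tcp_to_grasp is the distance from the TCP to the grasp point, in m); z points along the fingers, y is the direction in which the jaws open and shut (so a half turn about z gives the same grasp; the last joint's range is limited). The gripper opens to 85 mm and grips with 20 to 120 N. Pads are 22 mm wide; open, the fingers measure 114 mm over their backs; the gripper's body (76 mm by 85 mm) begins 54 mm behind the grasp point. The pads swing forward as they close: fully open they stand 13 mm farther back than shut.
Start: joints at [-0.178, 0.527, 1.433, -0, 1.181, -0.178], TCP at [0.625, 0, 0.231] pointing down, gripper open.
Joint ranges: [-3.08, 3.08], [-0.75, 2.2], [0.22, 2.44], [-1.43, 4.57], [0, 2.65], [-2.85, 2.85]. Speed limits (rad/s): [2.79, 2.79, 3.14, 3.14, 3.14, 3.14].

INTERFACE

Orientations are given as a unit quaternion [x, y, z, w].
In Python, from station import sense, snapshot, camera_info, sign_off, tcp_to_grasp gives the robot as it stands.
- The arm moves only by the shell command python3 -m inch 'ROWS' [FORCE]. ROWS is JSON, a list of rows, each a list of 3 entries, a list of its own where there are three numbers: the closure, from -1 (fully open) to 1 (shut), so that 0 is half open, then the shift along the tool's x, y, z normalised to -1 to 1, where 1 is 10 cm, then the turn, a rotation vector about the tool's x, y, z normalised to -1 to 1, where 1 is 360 degrees. In form: [[jaw, [dx, dy, dz], [ax, ay, az]], ...]. A call has 1 to 20 rows; each row is the pose to reach, as a shift and turn from the pose commanded when the call began, along the tool's axes at that moment, turning the shorter way round; what a row does not reach only later rows make up. A row lasts 1/10 s, in which the tool goes at most 50 mm and 8.59 degrees, less where a joint would pass 70% of its speed; a pose out of reach is approached as far as the arm can. A call with a number of a shift or a turn outside -1 to 1 is refused whole. A call with a gripper value outside its range is refused whole. The fingers move at their own pace and stop on an object; FORCE is the grip in N (left out, the last holds). Time passes only in rows, so rows that repeat a pose let the fingers close. It gives the time, the measured TCP pose, the force and the opening at its end, in the units of the state.
- sense(): the state, without advancing time (a new reading comes with each control period).
- snapshot(name): name is "scene" or "side" or "wrist"; returns (picture, depth): 480x640x3 uint8, blue, green, red; 480x640 float32, m along the optical axis (not along the pixel's ray), 0 where there is no reading.
- camera_info(name): a dict with "K" (3x3 intrinsics, pixels), "origin" and "orientation" of the camera in the world. Camera axes: x right, y down, z forward; pixel columns grow to the right and rows downward; lengths in m; the calibration is good to about 2 mm. A picture is of the moment at which its call begins: read the wrist's pose just before it. camera_info takes no time and is no camera call; for the wrist camera it gives the pose at the moment of the call.
- sign_off(): hands the job in, once; it reports no verdict.
The state is a dict: "t": time; "q": joint angles; "qd": joint speeds; "tau": joint torques, N m; "tcp_pos": TCP position; "tool_rot": TCP orientation; "force": force on the tool from outside, world axes, zero at the start; "ft_torque": the same for the moment, N m; "finger_gap": opening from 0.0 (shut) to 1.0 (fully open).
Only numpy, scipy, OpenCV 4.12 (cv2) and the standard library are available. Lean on these libraries where they do the work, as an engineer would, in place of code of your own. Each camera call takes 0.05 s, during which the arm holds its last target.

TASK

Put the box of pipette tips away, out of the dust: with the fingertips push its raised clear lid over so that it drops fully shut while the drawer is still out, then gently push the drawer with the box in it fully home into its housing, without ramming it. Only push: do not pick up or carry anything, keep the tip box sitting in the drawer, and leave the things around it where they stand.

Things in the scene. Friction and masses are not known exactly. Their poses are not given: they have to be found in the camera images.
- unit: White drawer housing, fixed to the worktop, open at its front: 180 deep (x) x 136 wide (y) x 114 mm high (z). Origin: centre of its underside, on the worktop; its own +x points to its back, so its front face lies at own x = -90 mm and the drawer comes out along own -x, towards the robot. The opening is 102 mm high: the box goes in only with its lid shut.
- drawer (a joint): Travel of the drawer in m along the housing's own -x: 0 = fully home (front panel against the housing), 0.165 = fully out. Slides with about 1.5 N of friction and stays where it is left; it has no catch. At the start it is 0.147 to 0.157 m out.
- drawer_front (a point): Centre of the outer face of the drawer's plain white front panel (12 thick, 134 wide, 72 mm high, its lower edge 4 mm and its upper edge 76 mm above the worktop; no handle). The point is 40 mm above the worktop. Axes as the housing's: -x points out of the panel.
- tipbox: Loose pipette tip box, 120 long x 87 wide, 80 mm high with its lid shut, 240 to 390 g, sitting in the drawer's tray (tray floor 12 mm above the worktop, rim 34 mm, play about 3 mm sideways and 6 mm along the travel each way). Origin: centre of the underside. Its own y (the 120 mm length) runs along the drawer's travel; its own +x points to the hinge side, which is the housing's +y side (the left seen from the robot).
- tipbox_lid (a joint): Angle of the box's clear lid in rad: 0 = shut, 1.92 = fully open against its stop, leaning outward over the hinge side. Light hinge with a little friction: above about 1.5 it falls open, between about 1.5 and 0.6 it may stay where it is left, below about 0.6 it drops shut by itself; there is no catch.
- lid_hinge (a point): Middle of the lid's hinge line, at the top edge of the box's hinge side (own x = 44, z = 48 mm of the box; 60 mm above the worktop). The hinge line runs along the box's own y.
- lid_edge (a point): Middle of the free edge of the lid's top panel: 83 mm from the hinge side and 31 mm above the hinge when the lid is shut. The lid is a clear cap 82 x 118 mm, 31 mm deep, walls 2 mm; fully open, its panel stands almost upright outside the hinge (from about 30 mm outward at 48 mm above the worktop to about 58 mm outward at 126 mm above the worktop).
- tape_roll: Bystander: roll of tape, 100 mm across, 25 mm high, lying on top of the housing. Origin: centre of its underside.
- timer: Bystander: small timer, 32 x 66 x 62 mm, left of the drawer towards the robot. Origin: centre of its underside.
- beaker: Bystander: clear beaker, 106 mm across, 132 mm high, right of the housing. Origin: centre of its underside.
- parafilm: Bystander: upright film roll, 52 mm across, 50 mm high, on the worktop just left of the housing. Origin: centre of its underside.
- marker: Bystander: marker pen, 132 mm long, 13 mm high, lying near the table's front edge. Origin: centre of its underside.
Mind the look-alikes: they are no part of the job. What is shaped like the tipbox but pink is not meant.

How it is judged:
On the way, in this order (a step that is already met when the one before it is completed fails the run):
1. the lid is shut while the drawer is still out (value of joint tipbox_lid below 0.06 rad and value of joint drawer above 0.1 m), for 0.2 s.
2. the drawer is pushed home with the lid shut (value of joint drawer below 0.005 m and value of joint tipbox_lid below 0.06 rad), for 0.2 s.
At the end, for the whole second after the job is handed in: The drawer is home to within 5 mm, the lid is shut to within 0.06 rad, and the tip box sits level and at rest in the drawer (all of step 2 and horizontal distance between tipbox and drawer_front below 0.1 m and angle between tipbox's own z axis and vertical below 0.08 rad and linear speed of tipbox below 0.02 m/s); the robot touches nothing.
It fails at once if the drawer or its housing is rammed: the fingers press on it with more than 50 N (contact force between the fingers and unit above 50 N).
It fails at once if the tip box is lifted or tipped (more than 12 mm or 0.25 rad) (height (world z) of tipbox above 0.024 m or angle between tipbox's own z axis and vertical above 0.25 rad).
It fails at once if a bystander (tape roll, timer, beaker, film roll, marker pen) is disturbed: moved more than 25 mm (distance of any of tape_roll, timer, beaker, parafilm, marker from where it was at the start of the episode above 0.025 m).
It also fails if it takes over 51 s, if anything falls off the work surface, if the arm or the gripper's body presses on something with over 40 N, if the wrist force passes 120 N, or if a joint passes its speed limit or range.

## Working session

There is one attempt and no reset: what is moved stays moved. The work goes in short steps, Python scripts to look and compute and a shell command to move; the robot and the scene stay as the last step left them, time stands still between calls to the robot, and variables do not carry over. Pictures are saved under pics/ and viewed, and the job is handed in when it is done.

```bash
ls; mkdir -p pics; cat > h.py <<'E'
import numpy as np,cv2
from station import *
from scipy.spatial.transform import Rotation as R
def cam(n):
    c=camera_info(n);return np.array(c["K"]),np.array(c["origin"]),R.from_quat(c["orientation"]).as_matrix()
def grab(n,tag):
    im,d=snapshot(n);cv2.imwrite(f"pics/{tag}.png",im);np.savez(f"{tag}.npz",im=im,d=d,K=cam(n)[0],o=cam(n)[1],r=cam(n)[2]);return im,d
def P(tag,u,v,z=None):
    f=np.load(tag+".npz");ray=f["r"]@np.linalg.inv(f["K"])@np.array([u,v,1.])
    if z is None: s=float(np.median(f["d"][v-1:v+2,u-1:u+2]))
    else: s=(z-f["o"][2])/ray[2]
    return f["o"]+s*ray
E
python3 - <<'E'
from h import *
print(camera_info("scene"),camera_info("side"))
s=sense();print(s["tcp_pos"],s["tool_rot"],s["force"],s["t"])
grab("scene","s0");grab("side","d0")
E
```

```text
pics
{'K': array([[506.40204046,   0.        , 316.57062292],
       [  0.        , 506.40204046, 245.00626537],
       [  0.        ,   0.        ,   1.        ]]), 'origin': array([-0.01923308,  0.98557238,  0.88417327]), 'orientation': array([-0.30124809,  0.86918018, -0.36667373,  0.13901721])} {'K': array([[461.65781162,   0.        , 318.70155889],
       [  0.        , 461.65781162, 238.02981797],
       [  0.        ,   0.        ,   1.        ]]), 'origin': array([0.06775777, 0.98575668, 0.64590598]), 'orientation': array([-0.25962914,  0.85001355, -0.43533846,  0.14335309])}
[6.24276769e-01 1.48669912e-04 2.30299226e-01] [ 7.07101394e-01  7.07111305e-01 -6.34649725e-04 -9.04393206e-04] [ 0.41845348 -0.51117219 -0.41836104] 0.0
```

View pics/s0.png

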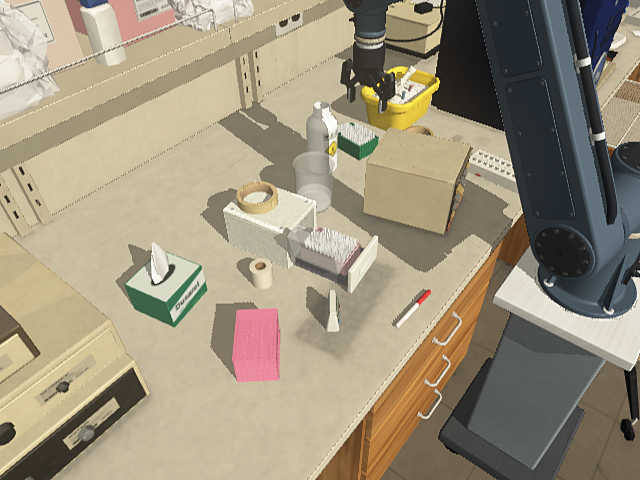

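View pics/d0.png

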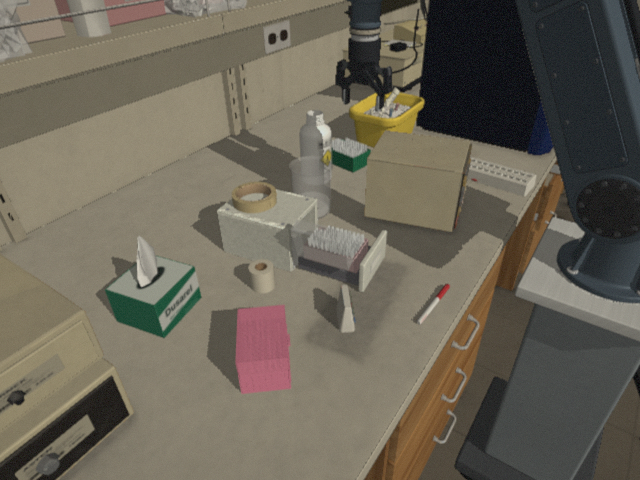

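Candidates in the scene view: the tip box in the drawer (330,248), white tips under a clear lid; the pink box (257,345), a look-alike; the green rack (357,140), another rack. By the description I choose (330,248), and check it in a close crop.

```bash
python3 - <<'E'
from h import *
im=cv2.imread("pics/s0.png")
cv2.imwrite("pics/s0c.png",cv2.resize(im[165:345,215:415],None,fx=4,fy=4*0.83,interpolation=cv2.INTER_CUBIC)[:600])
for n,u,v in [("tape",257,188),("front",368,262),("pink",257,330),("para",261,265),("marker",410,308),("timer",333,300),("roof",290,210),("hand",370,70)]:
    print(n,P("s0",u,v).round(3))
E
```

```text
tape [0.73  0.311 0.126]
front [0.416 0.28  0.037]
pink [0.46  0.601 0.081]
para [0.603 0.443 0.043]
marker [0.277 0.317 0.01 ]
timer [0.399 0.437 0.061]
roof [0.619 0.316 0.116]
hand [0.612 0.013 0.349]
```

View pics/s0c.png

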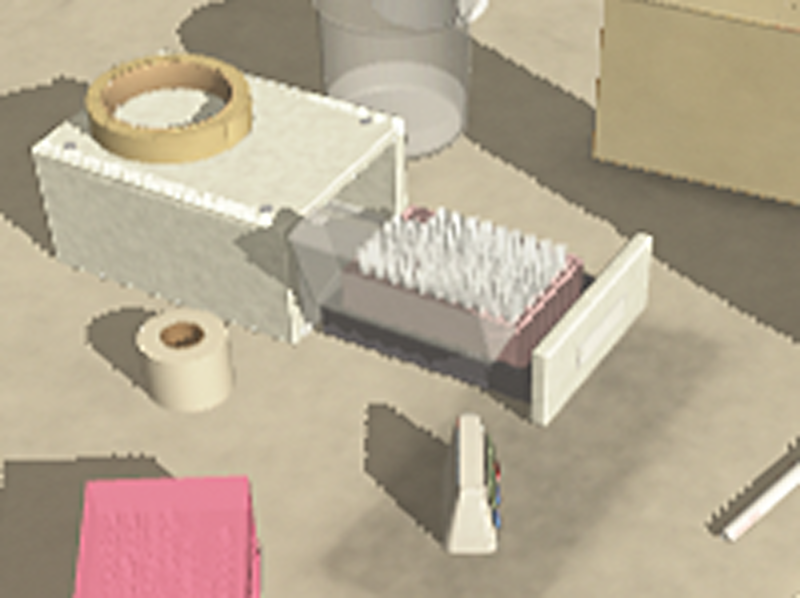

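```bash
python3 - <<'E'
from h import *
c=lambda u,v:(215+u/4,165+v/3.32)
for n,u,v,z in [("roof backL",36,150,.114),("roof frontL",293,215,.114),("roof frontR",403,120,.114),("panel L in/out top",533,350,.076),("panel L2",546,352,.076),("panel R",650,237,.076),("panel L bottom",540,420,.004)]:
    print(n,P("s0",*c(u,v),z=z).round(4))
# panel face fit by depth
f=np.load("s0.npz");pts=[]
for v in range(240,285):
  for u in range(345,382):
    if f["d"][v,u]>0:
      ray=f["r"]@np.linalg.inv(f["K"])@np.array([u,v,1.]);pts.append(f["o"]+f["d"][v,u]*ray)
pts=np.array(pts);m=(pts[:,2]>.015)&(pts[:,2]<.07)&(pts[:,0]<.45)&(pts[:,0]>.33)
q=pts[m];a=np.polyfit(q[:,1],q[:,0],1)
for _ in range(5):
  r=q[:,0]-np.polyval(a,q[:,1]);k=abs(r)<.004;a=np.polyfit(q[k,1],q[k,0],1)
print("x=a*y+b",a,k.sum(),q[k][:,1].min(),q[k][:,1].max())
E
```

```text
roof backL [0.745  0.4106 0.114 ]
roof frontL [0.5776 0.3699 0.114 ]
roof frontR [0.5925 0.2517 0.114 ]
panel L in/out top [0.4155 0.3598 0.076 ]
panel L2 [0.4088 0.3569 0.076 ]
panel R [0.4258 0.2299 0.076 ]
panel L bottom [0.412 0.355 0.004]
x=a*y+b [-0.14167209  0.45695023] 393 0.2305779936715988 0.3632032207526519
```

The crop shows the chosen box: tips at (325,243) and the open clear lid leaning to the camera side (+y), between the housing and the white front panel. Next I refine the pose from depth.

```bash
python3 - <<'E'
from h import *
f=np.load("s0.npz");d=f["d"]
v,u=np.mgrid[0:480,0:640];rays=np.stack([u,v,np.ones_like(u)],-1)@np.linalg.inv(f["K"]).T@f["r"].T
X=f["o"]+d[...,None]*rays;X=X[d>0]
def line(m,ia,ib,n):
  q=X[m];a=np.polyfit(q[:,ia],q[:,ib],1)
  for _ in range(8):
    r=q[:,ib]-np.polyval(a,q[:,ia]);k=abs(r)<.004;a=np.polyfit(q[k,ia],q[k,ib],1)
  print(n,a,k.sum(),len(k),np.percentile(q[k][:,ia],[1,99]))
x,y,z=X.T
line((z>.02)&(z<.1)&(x>.6)&(x<.75)&(y>.36)&(y<.43)&~((x<.64)&(y>.415)),0,1,"side y(x)")
m=(z>.109)&(z<.119)&(x>.5)&(x<.85)&(y>.2)&(y<.45)
r=cv2.minAreaRect(X[m][:,:2].astype(np.float32)*1000);print("roof",r)
m=(x>.42)&(x<.57)&(y>.33)&(y<.45)&(z>.065)&(z<.14);print("lid pts",m.sum(),X[m].min(0),X[m].max(0))
m=(x>.34)&(x<.45)&(y>.40)&(y<.5)&(z>.01)&(z<.08);print("timer",X[m].min(0),X[m].max(0))
E
```

```text
side y(x) [0.14674832 0.3023434 ] 1166 1170 [0.60177948 0.74709384]
roof ((635.515625, 301.6612243652344), (258.6523742675781, 210.6142578125), 3.5621907711029053)
lid pts 1434 [0.42072671 0.33065314 0.06501906] [0.56997012 0.40494651 0.13996031]
timer [0.36852073 0.41255722 0.01076701] [0.42479419 0.47475299 0.06876961]
```

```bash
python3 -m inch '[[1,[0.5,-0.16,0],[0,0,0]],[1,[1,-0.32,0],[0,0,0]]]'; python3 -m inch '[[1,[0.5,-0.16,0],[0,0,0]],[1,[1,-0.32,0],[0,0,0]]]'; python3 -m inch '[[1,[0.5,-0.16,0],[0,0,0]],[1,[1,-0.32,0],[0,0,0]]]'; python3 -m inch '[[1,[0.4,-0.16,0],[0,0,0]],[1,[0.8,-0.3,0],[0,0,0]]]'; python3 -m inch '[[1,[0.4,-0.1,0],[0,0,-0.012]],[1,[0.75,-0.21,0],[0,0,-0.023]],[1,[0.75,-0.21,0],[0,0,-0.023]],[1,[0.75,-0.21,0],[0,0,-0.023]]]'
python3 - <<'E'
from h import *
s=sense();print(s["tcp_pos"],R.from_quat(s["tool_rot"]).as_matrix().round(3).tolist(),s["t"],s["finger_gap"])
grab("wrist","w1");grab("scene","s1")
E
```

```text
t: 0.3
tcp_pos: [0.5944, 0.095, 0.2306]
tool_rot: [0.708, 0.706, -0.0, -0.0]
force: [0.5, 0.7, -0.6]
finger_gap: 0.692
t: 0.5
tcp_pos: [0.563, 0.1919, 0.2309]
tool_rot: [0.707, 0.707, -0.0, -0.0]
force: [0.6, 0.2, 0.2]
finger_gap: 0.328
t: 0.7
tcp_pos: [0.5324, 0.2874, 0.2309]
tool_rot: [0.707, 0.707, -0.0, -0.0]
force: [0.1, -0.1, -0.9]
finger_gap: 0.002
t: 0.9
tcp_pos: [0.502, 0.3674, 0.2308]
tool_rot: [0.707, 0.707, -0.001, -0.0]
force: [-0.1, 0.5, 0.7]
finger_gap: -0.001
t: 1.3
tcp_pos: [0.4817, 0.4411, 0.2306]
tool_rot: [0.654, 0.757, -0.001, 0.0]
force: [-0.0, -0.6, -0.2]
finger_gap: -0.001
[0.48168016 0.44111471 0.23057189] [[-0.146, 0.989, -0.001], [0.989, 0.146, -0.001], [-0.001, -0.001, -1.0]] 1.3 -0.0010556606860907362
```

View pics/w1.png

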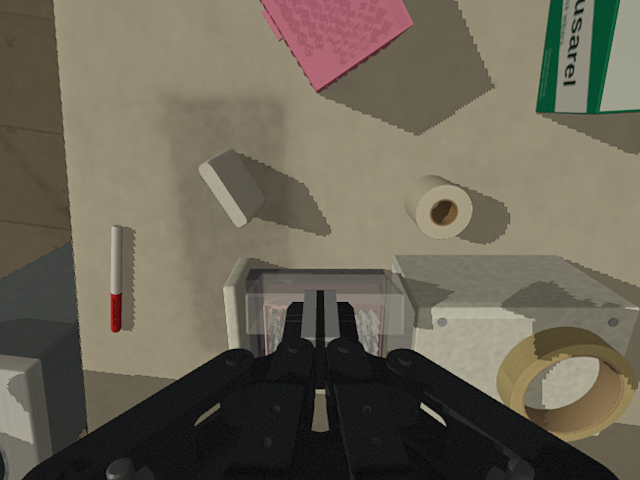

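View pics/s1.png

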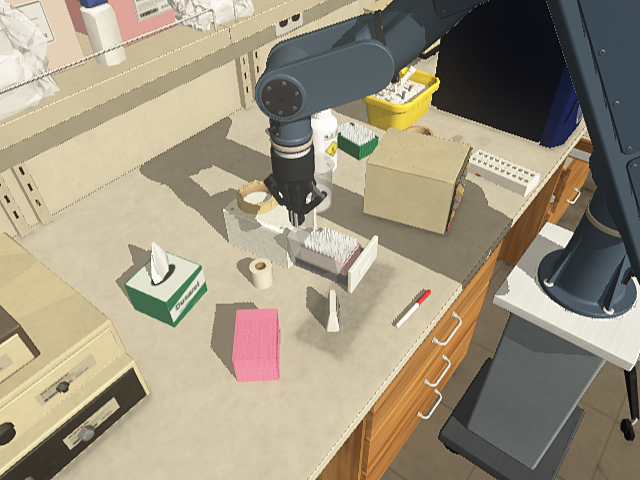

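```bash
python3 - <<'E'
from h import *
A=np.array([.499,.307,0]);d=np.array([.9895,.1445,0]);n=np.array([-.1445,.9895,0])
print(cam("wrist")[1])
for u,v in [(320,270),(320,306),(320,335),(247,270),(408,270),(247,306),(408,306)]:
  for z in (.034,.048,.126):
    p=P("w1",u,v,z=z);print(u,v,z,((p-A)@d).round(3),((p-A)@n).round(3))
im=cv2.imread("pics/w1.png");cv2.imwrite("pics/w1c.png",cv2.resize(im[240:360,215:425],None,fx=3.8,fy=3.8,interpolation=cv2.INTER_CUBIC))
E
```

```text
[0.47017829 0.52235279 0.3739671 ]
320 270 0.034 0.002 0.06
320 270 0.048 0.002 0.067
320 270 0.126 0.002 0.103
320 306 0.034 0.002 0.018
320 306 0.048 0.002 0.027
320 306 0.126 0.002 0.072
320 335 0.034 0.002 -0.018
320 335 0.048 0.002 -0.008
320 335 0.126 0.002 0.046
247 270 0.034 -0.073 0.06
247 270 0.048 -0.069 0.067
247 270 0.126 -0.052 0.103
408 270 0.034 0.092 0.06
408 270 0.048 0.088 0.067
408 270 0.126 0.067 0.103
247 306 0.034 -0.075 0.018
247 306 0.048 -0.072 0.027
247 306 0.126 -0.054 0.072
408 306 0.034 0.095 0.018
408 306 0.048 0.091 0.027
408 306 0.126 0.07 0.072
```

View pics/w1c.png

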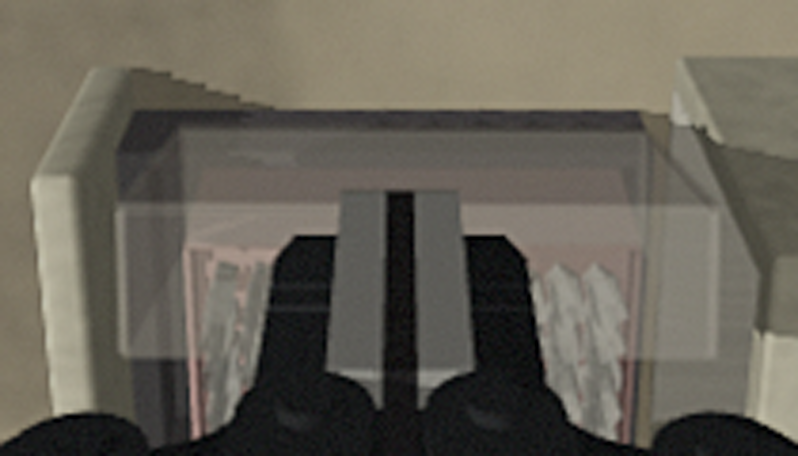

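```bash
python3 -m inch '[[1,[0.25,0.05,0],[0,0,0]],[1,[0.25,0.05,0.4],[0,0,0]],[1,[0.25,0.05,0.8],[0,0,0]],[1,[0.25,0.05,1],[0,0,0]],[1,[0.25,0.05,1],[0,0,0]]]'; python3 -m inch '[[1,[0,0,0.21],[0,0,0]],[1,[0,0,0.21],[0,0,0]],[1,[0,0,0.21],[0,0,0]]]'
python3 - <<'E'
from h import *
A=np.array([.499,.307,0]);d=np.array([.9895,.1445,0]);n=np.array([-.1445,.9895,0])
p=np.array(sense()["tcp_pos"])-A;print(p@d,p@n,p[2])
im,_=grab("scene","s2");cv2.imwrite("pics/s2c.png",cv2.resize(im[165:345,215:415],None,fx=4,fy=3.32,interpolation=cv2.INTER_CUBIC))
E
```

```text
t: 1.9
tcp_pos: [0.4824, 0.4629, 0.1274]
tool_rot: [0.655, 0.755, -0.004, -0.001]
force: [-0.6, -0.2, -0.4]
finger_gap: 0.003
t: 2.2
tcp_pos: [0.4848, 0.4658, 0.1115]
tool_rot: [0.655, 0.756, 0.001, 0.0]
force: [-0.1, 0.4, -1.1]
finger_gap: -0.003
0.008937966567911841 0.15918661068150505 0.11153591502667926
```

View pics/s2c.png

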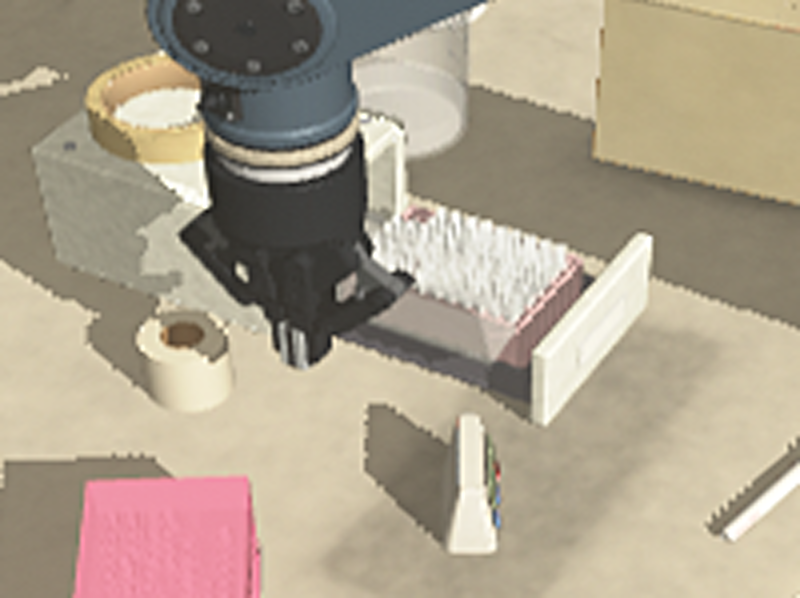

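Fingers stand outside the lid (tip at crop (298,360)), clear of the film roll and timer. Now I push the lid inward.

```bash
python3 -m inch '[[1,[-0.1,0,0],[0,0,0]],[1,[-0.2,0,0],[0,0,0]],[1,[-0.3,0,0],[0,0,0]],[1,[-0.4,0,0],[0,0,0]],[1,[-0.5,0,0],[0,0,0]],[1,[-0.6,0,0],[0,0,0]],[1,[-0.7,0,0],[0,0,0]],[1,[-0.8,0,0],[0,0,0]],[1,[-0.9,0,0],[0,0,0]],[1,[-1,0,0],[0,0,0]]]'
python3 - <<'E'
from h import *
A=np.array([.499,.307,0]);d=np.array([.9895,.1445,0]);n=np.array([-.1445,.9895,0])
p=np.array(sense()["tcp_pos"])-A;print(p@d,p@n,p[2])
im,_=grab("scene","s3");cv2.imwrite("pics/s3c.png",cv2.resize(im[165:345,215:415],None,fx=4,fy=3.32,interpolation=cv2.INTER_CUBIC))
E
```

```text
t: 3.25
tcp_pos: [0.4985, 0.3666, 0.1105]
tool_rot: [0.654, 0.756, 0.0, 0.0]
force: [0.3, 0.6, 1.0]
finger_gap: 0.003
0.00816514633974015 0.05908429265342977 0.11047249073635544
```

View pics/s3c.png

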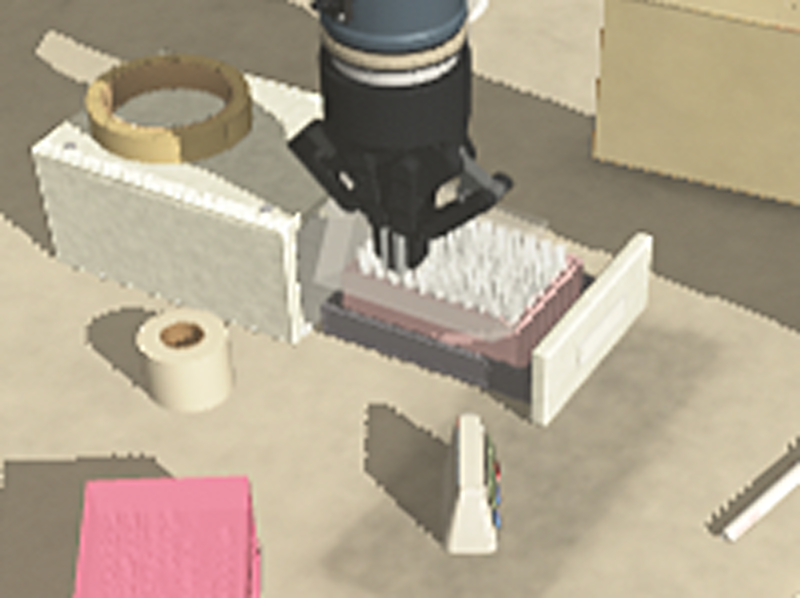

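The lid is now leaning inward, ahead of the fingers (tip at crop (398,262)). The box and drawer have not moved. I continue.

```bash
python3 -m inch '[[1,[-0.1,0,0],[0,0,0]],[1,[-0.2,0,0],[0,0,0]],[1,[-0.3,0,0],[0,0,0]],[1,[-0.4,0,0],[0,0,0]],[1,[-0.5,0,0],[0,0,0]],[1,[-0.58,0,0],[0,0,0]],[1,[-0.58,0,0],[0,0,0]]]'
python3 -m inch '[[1,[0,0,-0.3],[0,0,0]],[1,[0,0,-0.7],[0,0,0]],[1,[0,0,-0.7],[0,0,0]],[1,[0,0,-0.7],[0,0,0]]]'
python3 - <<'E'
from h import *
A=np.array([.499,.307,0]);d=np.array([.9895,.1445,0]);n=np.array([-.1445,.9895,0])
p=np.array(sense()["tcp_pos"])-A;print(p@d,p@n,p[2])
im,_=grab("scene","s4");cv2.imwrite("pics/s4c.png",cv2.resize(im[165:345,215:415],None,fx=4,fy=3.32,interpolation=cv2.INTER_CUBIC))
E
```

```text
t: 4.0
tcp_pos: [0.5068, 0.3086, 0.1102]
tool_rot: [0.655, 0.756, -0.0, -0.0]
force: [1.0, 0.4, 0.1]
finger_gap: 0.005
t: 4.4
tcp_pos: [0.5071, 0.3103, 0.1814]
tool_rot: [0.654, 0.756, 0.001, 0.001]
force: [-0.4, 0.8, 0.7]
finger_gap: 0.005
0.008515728513844106 0.002103415383143854 0.181393975602162
```

View pics/s4c.png

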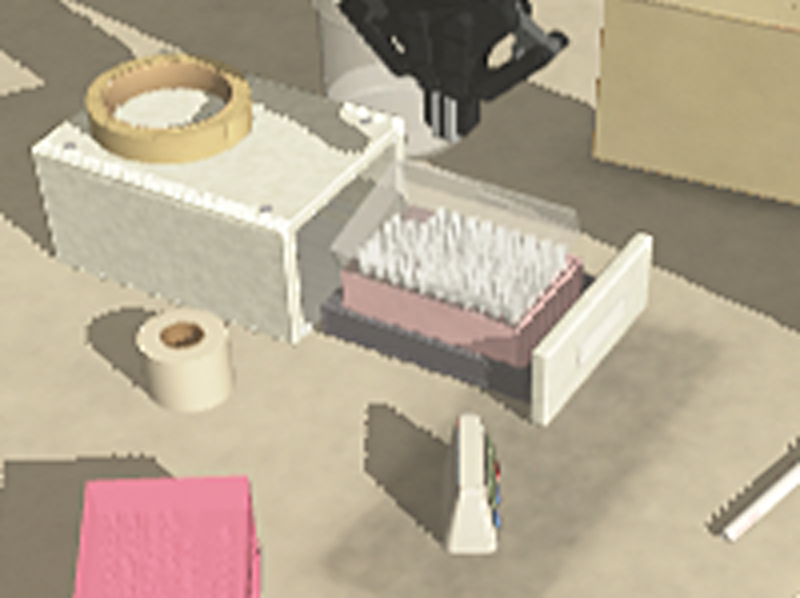

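The lid still looks raised on its far side (edge at crop (480,190)), either mid-fall or held up. I wait briefly and look again.

```bash
python3 -m inch '[[1,[0,0,0],[0,0,0]],[1,[0,0,0],[0,0,0]],[1,[0,0,0],[0,0,0]],[1,[0,0,0],[0,0,0]]]'
python3 - <<'E'
from h import *
im,_=grab("scene","s5");cv2.imwrite("pics/s5c.png",cv2.resize(im[200:290,275:395],None,fx=6.6,fy=6.6,interpolation=cv2.INTER_CUBIC))
E
```

```text
t: 4.85
tcp_pos: [0.5064, 0.3098, 0.1796]
tool_rot: [0.654, 0.756, -0.001, -0.0]
force: [-0.2, 0.4, 0.1]
finger_gap: -0.001
```

View pics/s5c.png

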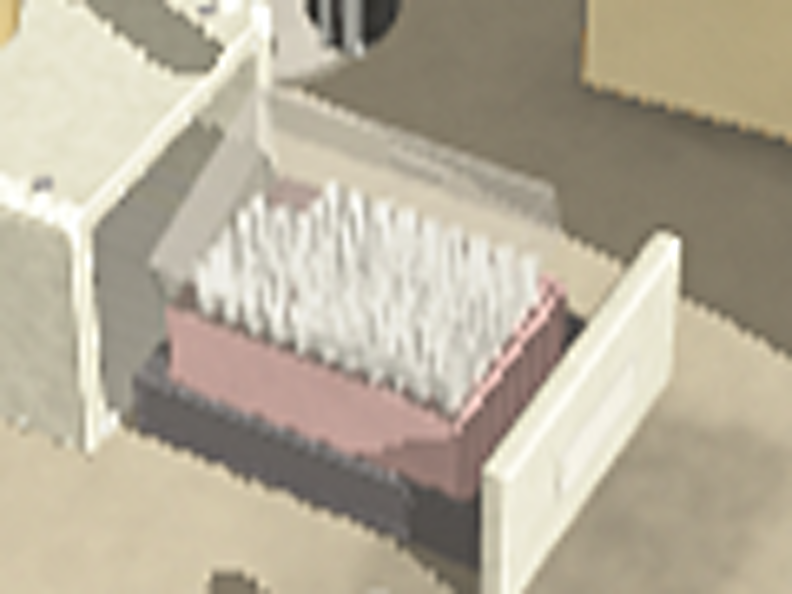

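```bash
python3 - <<'E'
from h import *
A=np.array([.499,.307,0]);d=np.array([.9895,.1445,0]);n=np.array([-.1445,.9895,0])
for cu,cv in [(265,90),(552,188),(400,135)]:
  u,v=275+cu/6.6,200+cv/6.6
  for th in np.arange(0,1.2,.1):
    z=.060+.083*np.sin(th)+.031*np.cos(th); off=.044-(.083*np.cos(th)-.031*np.sin(th))
    p=P("s5",u,v,z=z)-A
    print(cu,round(th,1),"z",round(z,3),"d",round(p@d,3),"n meas",round(p@n,3),"model",round(off,3))
E
```

```text
265 0.0 z 0.091 d 0.076 n meas -0.051 model -0.039
265 0.1 z 0.099 d 0.071 n meas -0.042 model -0.035
265 0.2 z 0.107 d 0.067 n meas -0.035 model -0.031
265 0.3 z 0.114 d 0.062 n meas -0.027 model -0.026
265 0.4 z 0.121 d 0.058 n meas -0.021 model -0.02
265 0.5 z 0.127 d 0.054 n meas -0.014 model -0.014
265 0.6 z 0.132 d 0.051 n meas -0.009 model -0.007
265 0.7 z 0.137 d 0.048 n meas -0.004 model 0.0
265 0.8 z 0.141 d 0.045 n meas -0.0 model 0.008
265 0.9 z 0.144 d 0.043 n meas 0.003 model 0.017
265 1.0 z 0.147 d 0.042 n meas 0.005 model 0.025
265 1.1 z 0.148 d 0.041 n meas 0.007 model 0.034
552 0.0 z 0.091 d -0.04 n meas -0.054 model -0.039
552 0.1 z 0.099 d -0.044 n meas -0.046 model -0.035
552 0.2 z 0.107 d -0.047 n meas -0.038 model -0.031
552 0.3 z 0.114 d -0.051 n meas -0.03 model -0.026
552 0.4 z 0.121 d -0.054 n meas -0.024 model -0.02
552 0.5 z 0.127 d -0.057 n meas -0.017 model -0.014
552 0.6 z 0.132 d -0.059 n meas -0.012 model -0.007
552 0.7 z 0.137 d -0.061 n meas -0.007 model 0.0
552 0.8 z 0.141 d -0.063 n meas -0.003 model 0.008
552 0.9 z 0.144 d -0.065 n meas 0.0 model 0.017
552 1.0 z 0.147 d -0.066 n meas 0.002 model 0.025
552 1.1 z 0.148 d -0.067 n meas 0.004 model 0.034
400 0.0 z 0.091 d 0.021 n meas -0.053 model -0.039
400 0.1 z 0.099 d 0.017 n meas -0.044 model -0.035
400 0.2 z 0.107 d 0.012 n meas -0.037 model -0.031
400 0.3 z 0.114 d 0.008 n meas -0.029 model -0.026
400 0.4 z 0.121 d 0.005 n meas -0.023 model -0.02
400 0.5 z 0.127 d 0.001 n meas -0.016 model -0.014
400 0.6 z 0.132 d -0.002 n meas -0.011 model -0.007
400 0.7 z 0.137 d -0.004 n meas -0.006 model 0.0
400 0.8 z 0.141 d -0.006 n meas -0.002 model 0.008
400 0.9 z 0.144 d -0.008 n meas 0.001 model 0.017
400 1.0 z 0.147 d -0.009 n meas 0.003 model 0.025
400 1.1 z 0.148 d -0.01 n meas 0.005 model 0.034
```

```bash
python3 -m inch '[[1,[-0.27,0,0],[0,0,0]],[1,[-0.27,0,0.2],[0,0,0]],[1,[-0.27,0,0.4],[0,0,0]],[1,[-0.27,0,0.5],[0,0,0]],[1,[-0.27,0,0.6],[0,0,0]],[1,[-0.27,0,0.7],[0,0,0]],[1,[-0.27,0,0.76],[0,0,0]],[1,[-0.27,0,0.8],[0,0,0]],[1,[-0.27,0,0.8],[0,0,0]]]'
python3 - <<'E'
from h import *
im,_=grab("scene","s6");cv2.imwrite("pics/s6c.png",cv2.resize(im[200:290,275:395],None,fx=6.6,fy=6.6,interpolation=cv2.INTER_CUBIC))
E
```

```text
t: 5.8
tcp_pos: [0.5103, 0.2832, 0.0999]
tool_rot: [0.654, 0.756, -0.0, -0.0]
force: [-0.0, 0.5, 0.0]
finger_gap: -0.003
```

View pics/s6c.png

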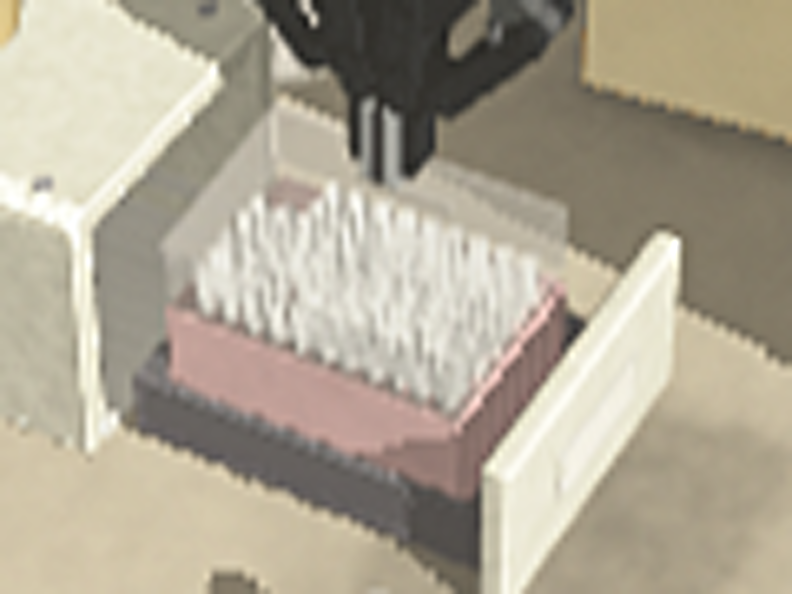

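The lid is lower now (far edge at crop (280,100) to (568,208)). I press to just above the shut height, then lift and check.

```bash
python3 -m inch '[[1,[0,0,0.04],[0,0,0]],[1,[0,0,0.06],[0,0,0]],[1,[0,0,0.06],[0,0,0]]]'
python3 -m inch '[[1,[0,0,-0.4],[0,0,0]],[1,[0,0,-0.8],[0,0,0]],[1,[0,0,-0.9],[0,0,0]],[1,[0,0,-0.9],[0,0,0]],[1,[0,0,-0.9],[0,0,0]],[1,[0,0,-0.9],[0,0,0]]]'
python3 - <<'E'
from h import *
im,_=grab("scene","s7");cv2.imwrite("pics/s7c.png",cv2.resize(im[200:290,275:395],None,fx=6.6,fy=6.6,interpolation=cv2.INTER_CUBIC))
im,_=grab("side","d7");cv2.imwrite("pics/d7c.png",cv2.resize(im[200:300,285:405],None,fx=6,fy=6,interpolation=cv2.INTER_CUBIC))
A=np.array([.499,.307,0]);d=np.array([.9895,.1445,0]);n=np.array([-.1445,.9895,0])
p=np.array(sense()["tcp_pos"])-A;print(p@d,p@n,p[2])
E
```

```text
t: 6.15
tcp_pos: [0.5104, 0.2831, 0.0941]
tool_rot: [0.654, 0.756, -0.0, -0.0]
force: [-0.9, 0.9, -0.8]
finger_gap: 0.003
t: 6.75
tcp_pos: [0.5093, 0.2827, 0.1825]
tool_rot: [0.654, 0.756, -0.002, -0.001]
force: [-0.2, -0.8, -0.2]
finger_gap: 0.001
0.006917239528346626 -0.025508880059039563 0.18262536752630215
```

View pics/s7c.png

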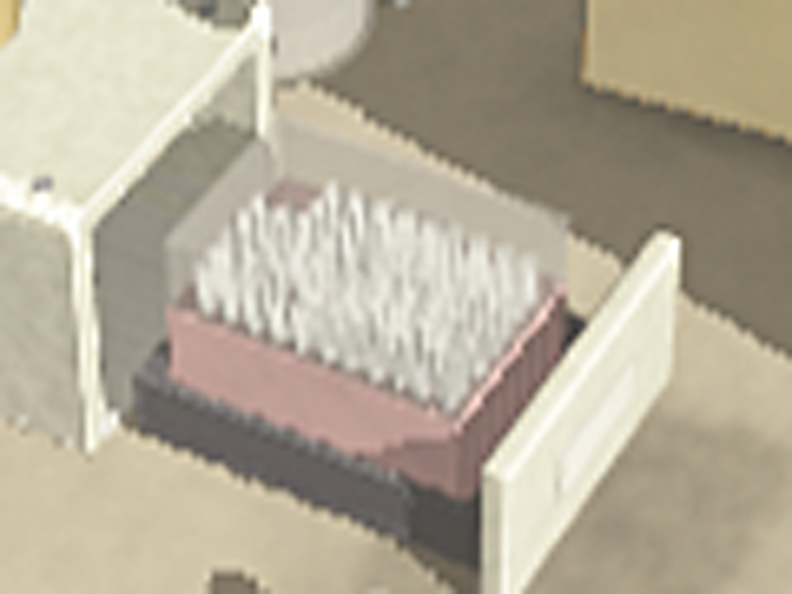

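View pics/d7c.png

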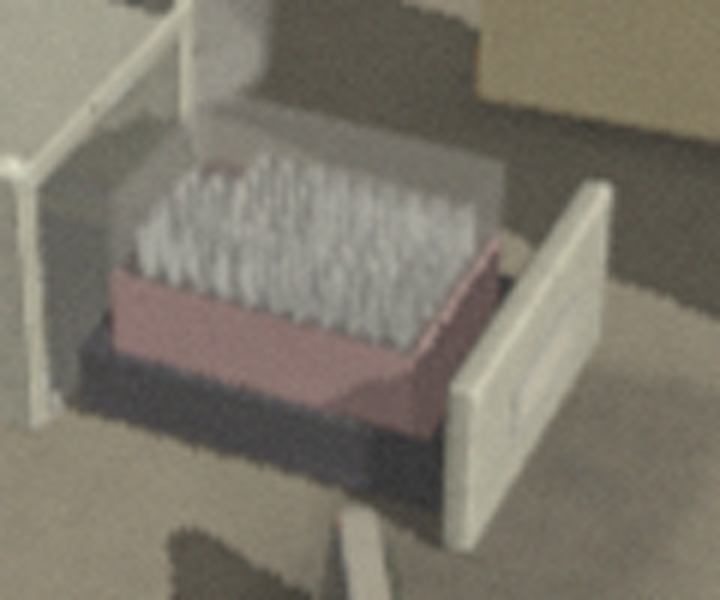

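```bash
python3 - <<'E'
from h import *
A=np.array([.499,.307,0]);d=np.array([.9895,.1445,0]);n=np.array([-.1445,.9895,0])
for nm,cu,cv,z in [("lid far back",272,118,.091),("lid far front",568,215,.091),("lid hinge back",168,240,.091),("base top hinge back",170,305,.060),("base top hinge front",455,425,.060),("base top far front",563,288,.060),("panel top L",490,470,.076),("panel top R",672,235,.076)]:
  p=P("s7",275+cu/6.6,200+cv/6.6,z=z)-A;print(nm,(p@d).round(4),(p@n).round(4))
E
```

```text
lid far back 0.0662 -0.0383
lid far front -0.051 -0.0438
lid hinge back 0.0649 0.0356
base top hinge back 0.0652 0.0363
base top hinge front -0.0511 0.039
base top far front -0.0526 -0.0395
panel top L -0.078 0.0653
panel top R -0.081 -0.0673
```

Lid corners intersect the shut height where a shut lid should lie (far edge at −41 mm, model −40), so it is shut, with the drawer still out. Next I go round in front of the panel.

```bash
python3 -m inch '[[1,[0.12,-0.4,0],[0,0,0]],[1,[0.25,-0.8,0],[0,0,0]],[1,[0.25,-1,0],[0,0,0]],[1,[0.25,-1,0],[0,0,0]]]'; python3 -m inch '[[1,[0,-0.4,0],[0,0,0]],[1,[0,-0.4,0.3],[0,0,0]],[1,[0,-0.4,0.7],[0,0,0]],[1,[0,-0.4,1],[0,0,0]],[1,[0,-0.4,1],[0,0,0]]]'; python3 -m inch '[[1,[0,0,0.24],[0,0,0]],[1,[0,0,0.24],[0,0,0]],[1,[0,0,0.24],[0,0,0]]]'
python3 - <<'E'
from h import *
A=np.array([.499,.307,0]);d=np.array([.9895,.1445,0]);n=np.array([-.1445,.9895,0])
p=np.array(sense()["tcp_pos"])-A;print(p@d,p@n,p[2])
im,_=grab("scene","s8");cv2.imwrite("pics/s8c.png",cv2.resize(im[165:345,215:415],None,fx=4,fy=3.32,interpolation=cv2.INTER_CUBIC))
E
```

```text
t: 7.25
tcp_pos: [0.4037, 0.2928, 0.1832]
tool_rot: [0.653, 0.757, -0.003, -0.001]
force: [-0.4, -0.0, -0.7]
finger_gap: 0.0
t: 7.75
tcp_pos: [0.3677, 0.2868, 0.0809]
tool_rot: [0.655, 0.756, -0.003, -0.001]
force: [-0.0, 0.2, -0.0]
finger_gap: -0.003
t: 8.05
tcp_pos: [0.3694, 0.288, 0.061]
tool_rot: [0.654, 0.756, 0.0, 0.0]
force: [0.2, 0.0, 0.1]
finger_gap: -0.002
-0.1309485726400365 -0.00011016287291774989 0.06095468613613748
```

View pics/s8c.png

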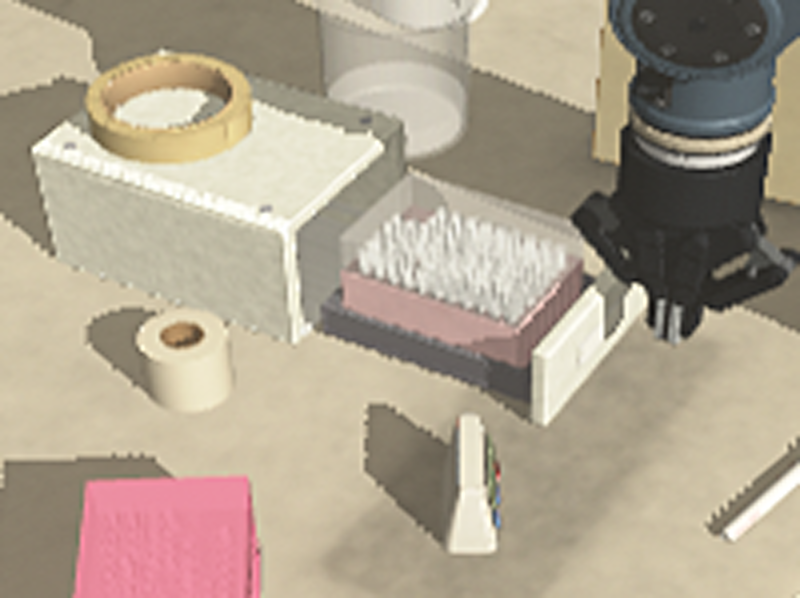

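The lid is shut (crop (480,200)) and the fingers stand in front of the panel. The knuckles stick out along the jaw axis, towards the housing, so I turn the tool 90° first.

```bash
python3 -c "
from station import *
print([round(float(x),2) for x in sense()['q']])"
python3 -m inch '[[1,[0,-0.1,0],[0,0,0.023]],[1,[0,-0.1,0],[0,0,0.046]],[1,[0,-0.1,0],[0,0,0.069]],[1,[0,-0.1,0],[0,0,0.092]],[1,[0,-0.1,0],[0,0,0.115]],[1,[0,-0.1,0],[0,0,0.138]],[1,[0,-0.1,0],[0,0,0.161]],[1,[0,-0.1,0],[0,0,0.184]],[1,[0,-0.1,0],[0,0,0.207]],[1,[0,-0.1,0],[0,0,0.23]],[1,[0,-0.1,0],[0,0,0.25]],[1,[0,-0.1,0],[0,0,0.25]],[1,[0,-0.1,0],[0,0,0.25]]]'
python3 - <<'E'
from h import *
A=np.array([.499,.307,0]);d=np.array([.9895,.1445,0]);n=np.array([-.1445,.9895,0])
s=sense();p=np.array(s["tcp_pos"])-A;print(p@d,p@n,p[2],np.round(s["q"],2))
print(R.from_quat(s["tool_rot"]).as_matrix().round(3))
im,_=grab("scene","s9");cv2.imwrite("pics/s9c.png",cv2.resize(im[165:345,215:415],None,fx=4,fy=3.32,interpolation=cv2.INTER_CUBIC))
E
```

```text
[0.42, 0.63, 1.96, -0.0, 0.56, 0.28]
t: 9.4
tcp_pos: [0.3592, 0.2866, 0.0614]
tool_rot: [0.997, 0.074, 0.001, -0.0]
force: [0.4, 0.1, -0.2]
finger_gap: -0.002
-0.14122720184270943 3.795989060020066e-05 0.06139082651786782 [ 0.43  0.62  1.98 -0.    0.54  1.85]
[[ 0.989  0.147  0.002]
 [ 0.147 -0.989  0.001]
 [ 0.002 -0.001 -1.   ]]
```

View pics/s9c.png

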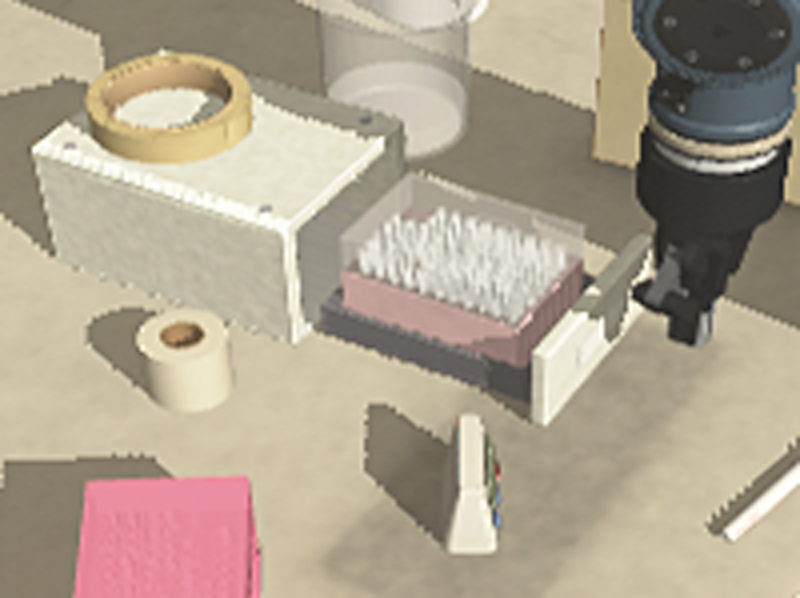

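```bash
python3 -m inch '[[1,[0.1,0,0.06],[0,0,0]],[1,[0.2,0,0.06],[0,0,0]],[1,[0.28,0,0.06],[0,0,0]],[1,[0.34,0,0.06],[0,0,0]],[1,[0.38,0,0.06],[0,0,0]],[1,[0.42,0,0.06],[0,0,0]],[1,[0.46,0,0.06],[0,0,0]],[1,[0.5,0,0.06],[0,0,0]],[1,[0.54,0,0.06],[0,0,0]],[1,[0.58,0,0.06],[0,0,0]],[1,[0.62,0,0.06],[0,0,0]],[1,[0.66,0,0.06],[0,0,0]],[1,[0.7,0,0.06],[0,0,0]],[1,[0.75,0,0.06],[0,0,0]],[1,[0.8,0,0.06],[0,0,0]],[1,[0.85,0,0.06],[0,0,0]],[1,[0.9,0,0.06],[0,0,0]],[1,[0.95,0,0.06],[0,0,0]],[1,[1,0,0.06],[0,0,0]]]'
python3 - <<'E'
from h import *
A=np.array([.499,.307,0]);d=np.array([.9895,.1445,0]);n=np.array([-.1445,.9895,0])
s=sense();p=np.array(s["tcp_pos"])-A;print(p@d,p@n,p[2])
im,_=grab("scene","s10");cv2.imwrite("pics/s10c.png",cv2.resize(im[165:345,215:415],None,fx=4,fy=3.32,interpolation=cv2.INTER_CUBIC))
E
```

```text
t: 11.35
tcp_pos: [0.4578, 0.3007, 0.0542]
tool_rot: [0.997, 0.072, -0.0, 0.0]
force: [-1.6, -0.2, -1.6]
finger_gap: 0.001
-0.04165897517395077 -0.00029041396926540486 0.05423088976657057
```

View pics/s10c.png

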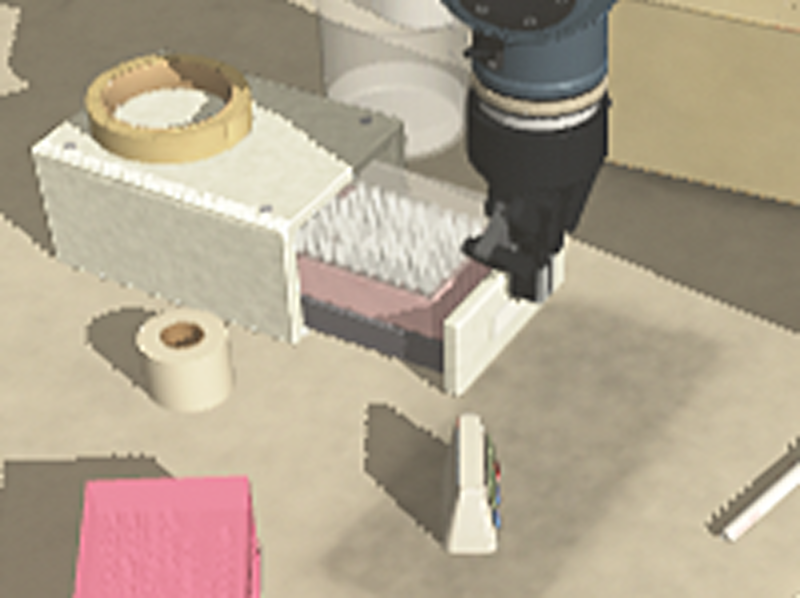

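The drawer is sliding smoothly at about 1.6 N with the lid shut. I continue slowly.

```bash
python3 -m inch '[[1,[0.05,0,0],[0,0,0]],[1,[0.1,0,0],[0,0,0]],[1,[0.15,0,0],[0,0,0]],[1,[0.2,0,0],[0,0,0]],[1,[0.25,0,0],[0,0,0]],[1,[0.3,0,0],[0,0,0]],[1,[0.35,0,0],[0,0,0]],[1,[0.4,0,0],[0,0,0]],[1,[0.45,0,0],[0,0,0]],[1,[0.5,0,0],[0,0,0]],[1,[0.55,0,0],[0,0,0]],[1,[0.6,0,0],[0,0,0]],[1,[0.65,0,0],[0,0,0]],[1,[0.7,0,0],[0,0,0]],[1,[0.75,0,0],[0,0,0]],[1,[0.78,0,0],[0,0,0]],[1,[0.8,0,0],[0,0,0]]]'
python3 - <<'E'
from h import *
A=np.array([.499,.307,0]);d=np.array([.9895,.1445,0]);n=np.array([-.1445,.9895,0])
s=sense();p=np.array(s["tcp_pos"])-A;print(p@d,p@n,p[2])
im,_=grab("scene","s11");cv2.imwrite("pics/s11c.png",cv2.resize(im[200:290,275:395],None,fx=6.6,fy=6.6,interpolation=cv2.INTER_CUBIC))
E
```

```text
t: 13.1
tcp_pos: [0.537, 0.3122, 0.0543]
tool_rot: [0.997, 0.072, 0.0, 0.0]
force: [-1.6, 0.1, 0.7]
finger_gap: 0.004
0.03838073841726941 -0.00036111525675915475 0.054290864258593655
```

View pics/s11c.png

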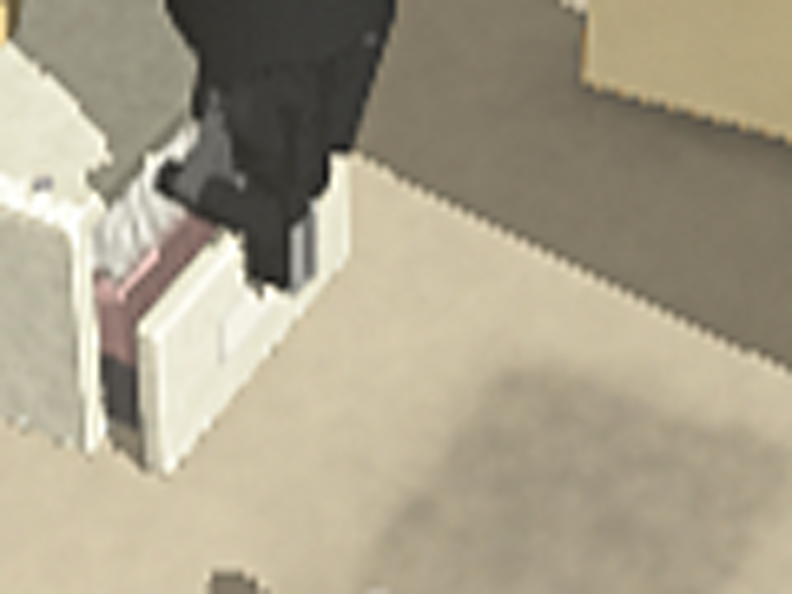

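The gap to the housing is about 19 mm. I close it slowly, watching the force.

```bash
python3 -m inch '[[1,[0.03,0,0],[0,0,0]],[1,[0.06,0,0],[0,0,0]],[1,[0.09,0,0],[0,0,0]],[1,[0.11,0,0],[0,0,0]],[1,[0.13,0,0],[0,0,0]],[1,[0.14,0,0],[0,0,0]]]'
python3 -m inch '[[1,[0.01,0,0],[0,0,0]],[1,[0.02,0,0],[0,0,0]]]'
python3 - <<'E'
from h import *
A=np.array([.499,.307,0]);d=np.array([.9895,.1445,0]);n=np.array([-.1445,.9895,0])
s=sense();p=np.array(s["tcp_pos"])-A;print(p@d,p@n,p[2])
im,_=grab("scene","s12");cv2.imwrite("pics/s12c.png",cv2.resize(im[200:290,275:395],None,fx=6.6,fy=6.6,interpolation=cv2.INTER_CUBIC))
E
```

```text
t: 13.75
tcp_pos: [0.5507, 0.3141, 0.0542]
tool_rot: [0.997, 0.072, 0.0, 0.0]
force: [-1.5, -0.5, 0.1]
finger_gap: -0.002
t: 13.95
tcp_pos: [0.5524, 0.3144, 0.0543]
tool_rot: [0.997, 0.072, -0.0, 0.0]
force: [-1.9, -1.2, -0.5]
finger_gap: -0.001
0.053894708759197746 -0.000397736189774369 0.05425286390419185
```

View pics/s12c.png

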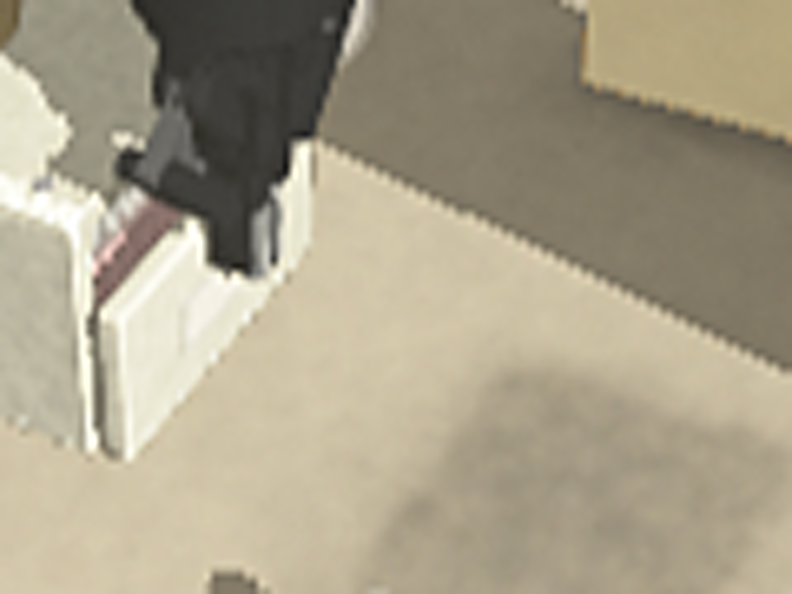

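Only a few mm are left. I go on in 1 mm steps with a force check after each.

```bash
python3 -m inch '[[1,[0.01,0,0],[0,0,0]],[1,[0.01,0,0],[0,0,0]]]'|grep -E "tcp|for"
python3 -m inch '[[1,[0.01,0,0],[0,0,0]],[1,[0.01,0,0],[0,0,0]]]'|grep -E "tcp|for"
python3 -m inch '[[1,[0.01,0,0],[0,0,0]],[1,[0.01,0,0],[0,0,0]]]'|grep -E "tcp|for"
```

```text
tcp_pos: [0.5536, 0.3146, 0.0543]
force: [-1.5, -0.3, 0.1]
tcp_pos: [0.5546, 0.3148, 0.0543]
force: [-1.4, -0.9, -0.5]
tcp_pos: [0.5556, 0.315, 0.0543]
force: [-0.9, 0.7, -0.9]
```

```bash
python3 -m inch '[[1,[0.01,0,0],[0,0,0]],[1,[0.01,0,0],[0,0,0]]]'|grep -E "tcp|for"
python3 -m inch '[[1,[0.01,0,0],[0,0,0]],[1,[0.01,0,0],[0,0,0]]]'|grep -E "tcp|for"
python3 - <<'E'
from h import *
im,_=grab("scene","s13");cv2.imwrite("pics/s13c.png",cv2.resize(im[200:290,275:395],None,fx=6.6,fy=6.6,interpolation=cv2.INTER_CUBIC))
E
```

```text
tcp_pos: [0.5566, 0.3151, 0.0544]
force: [-1.1, -0.5, -0.6]
tcp_pos: [0.5574, 0.3152, 0.0544]
force: [-1.6, -0.9, 0.5]
```

View pics/s13c.png

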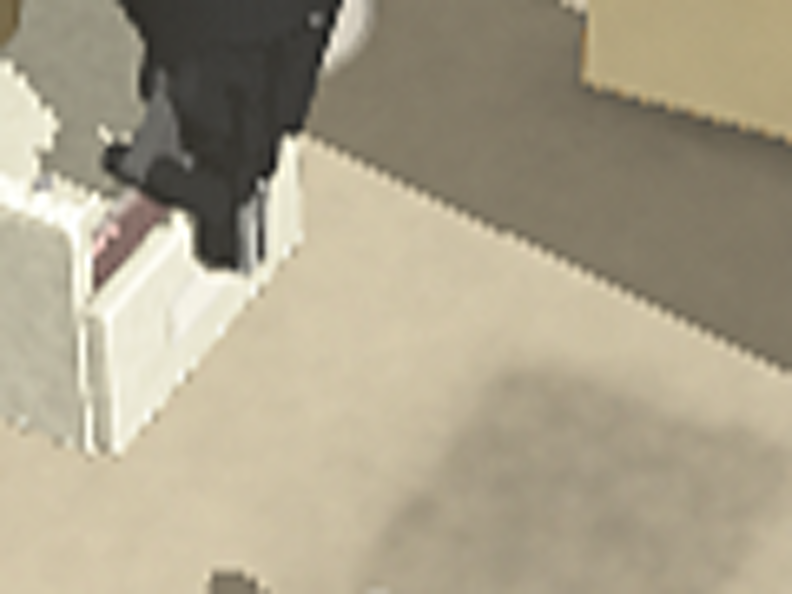

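```bash
for i in 1; do python3 -m inch '[[1,[0.01,0,0],[0,0,0]],[1,[0.01,0,0],[0,0,0]]]'|grep -E "tcp|for"; done
python3 -m inch '[[1,[0.01,0,0],[0,0,0]],[1,[0.01,0,0],[0,0,0]]]'|grep -E "tcp|for"
```

```text
tcp_pos: [0.5574, 0.3152, 0.0543]
force: [-4.1, -0.7, 2.6]
tcp_pos: [0.5574, 0.3153, 0.0543]
force: [-6.0, -0.8, 4.3]
```

```bash
python3 -m inch '[[1,[0.01,0,0],[0,0,0]],[1,[0.01,0,0],[0,0,0]]]'|grep -E "tcp|for"
```

```text
tcp_pos: [0.5574, 0.3152, 0.0543]
force: [-7.7, -2.5, 5.5]
```

The TCP has stopped, and the force is rising gently (8 N), at the expected home position. I back off and check.

```bash
python3 -m inch '[[1,[-0.1,0,0],[0,0,0]],[1,[-0.4,0,0],[0,0,0]],[1,[-0.8,0,0],[0,0,0]],[1,[-1,0,0],[0,0,0]],[1,[-1,0,0],[0,0,0]]]'; python3 -m inch '[[1,[-0.3,0,-0.4],[0,0,0]],[1,[-0.5,0,-0.9],[0,0,0]],[1,[-0.5,0,-1],[0,0,0]],[1,[-0.5,0,-1],[0,0,0]]]'
python3 - <<'E'
from h import *
im,_=grab("scene","s14");cv2.imwrite("pics/s14c.png",cv2.resize(im[200:290,255:375],None,fx=6.6,fy=6.6,interpolation=cv2.INTER_CUBIC))
d=np.array([.9895,.1445,0]);n=np.array([-.1445,.9895,0]);A=np.array([.499,.307,0])
f=np.load("s14.npz");D=f["d"];v,u=np.mgrid[0:480,0:640];rays=np.stack([u,v,np.ones_like(u)],-1)@np.linalg.inv(f["K"]).T@f["r"].T
X=f["o"]+D[...,None]*rays-A
a=X@d;b=X@n;z=X[...,2];m=(D>0)&(abs(b)<.05)&(a>0)&(a<.11)
k=m&(z>.015)&(z<.065);print("panel d",np.percentile(a[k],[10,50,90]),k.sum())
E
```

```text
t: 16.15
tcp_pos: [0.4585, 0.3009, 0.0543]
tool_rot: [0.997, 0.073, -0.001, 0.0]
force: [0.1, -0.2, 0.1]
finger_gap: -0.004
t: 16.55
tcp_pos: [0.4158, 0.2956, 0.1573]
tool_rot: [0.997, 0.072, 0.005, -0.002]
force: [0.4, 0.0, 0.4]
finger_gap: -0.004
panel d [0.07061267 0.07229145 0.10580996] 456
```

View pics/s14c.png

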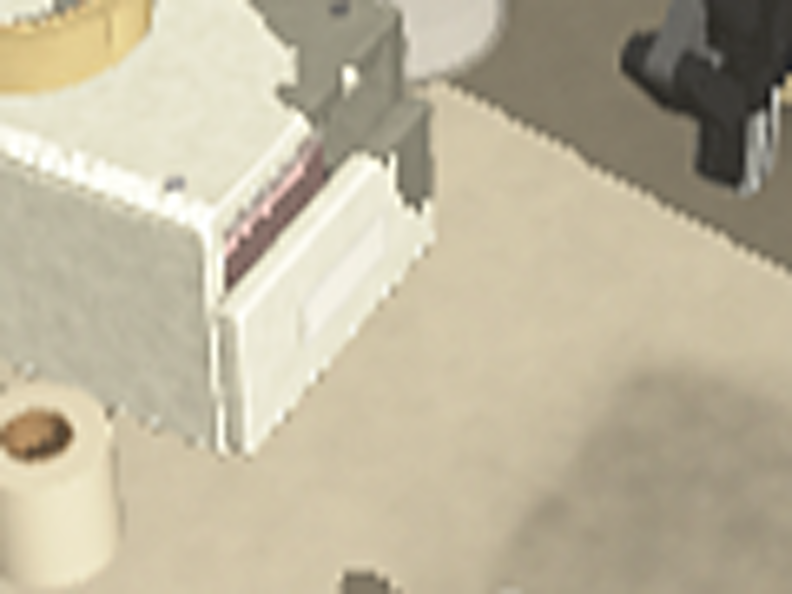

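View pics/s14.png

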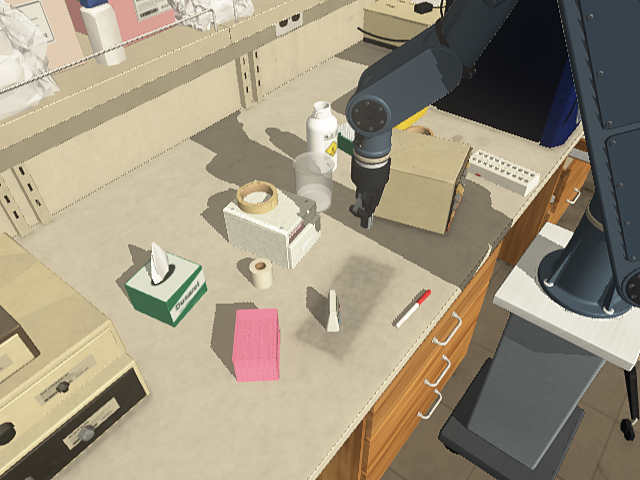

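The picture shows the front panel flush against the housing (crop (235,310)), with the box inside and the bystanders unmoved. The panel face travelled about 0.156 m, which is the full starting extension. The robot is clear of everything.

```bash
python3 -c "
from station import *
print(sense()['t'],sense()['force']);print(sign_off())"
```

```text
16.6 [-0.59474304  0.19976666  0.55027256]
the job is handed in; nothing more can be done
None
```

I pushed the lid shut while the drawer was still out, then pushed the drawer with the box in it fully home. I handed the job in at 16.6 s; `sign_off()` reports no verdict.

- **Lid:** The first sideways push left it partly raised, so I pressed it down lightly from above with the fingertips. With the drawer still out, the lid's corners lay within about 3 mm of where a shut lid should be. I did not measure the lid again once the box was inside the housing.
- **Drawer:** I turned the tool 90° first, so its knuckles would not point at the housing. The drawer slid at about 1.6 N. In the final 1 mm steps it stopped at the expected position and the force rose gently, with at most about 8 N horizontally and 5.5 N upward.
- **Last checks:** The panel face had moved about 156 mm, the full starting extension within measurement error, and it looks flush with the housing. By eye the bystanders are where they were. The robot was clear of everything, with the wrist force near zero.

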